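# Set up a stack of bin tags under the bench drill

## Task

Get the plywood bin tags ready for drilling: stack every tag that is on the bench on the drill's sliding carriage, dot end towards the back fence, and tap the stack until its edges are flush with each other and against both orange fences. Then slide the carriage until the dots sit right under the drill tip, and after that push down and turn the red captive screw-knob clockwise, all the way home, so the carriage stays locked; leave the mug, tin, jar and other things on the bench alone.

Things in the scene. Friction and masses are not known exactly. Their poses are not given: they have to be found in the camera images.
- tag0: plywood bin tag (present in some runs only), a flat plate 90 x 50 x 8 mm, 30 g, teal panel on one half of its face and a black dot on the other; origin at the centre of its underside, x along its length towards the dot end, z up
- tag0_dot (a point): the black dot (where the string hole goes) on top of tag0: on its centreline, 33 mm from its centre, 12 mm from the end
- tag1: another such tag, like tag0
- tag1_dot (a point): the black dot (where the string hole goes) on top of tag1: on its centreline, 33 mm from its centre, 12 mm from the end
- tag2: another such tag, like tag0
- tag2_dot (a point): the black dot (where the string hole goes) on top of tag2: on its centreline, 33 mm from its centre, 12 mm from the end
- tag3: another such tag, like tag0
- tag3_dot (a point): the black dot (where the string hole goes) on top of tag3: on its centreline, 33 mm from its centre, 12 mm from the end
- drill_tip (a point): tip of the upright drill bit of the small bench drill, 85 mm above the table, under a 26 mm wide chuck and a blue head (50 mm wide in x, underside 160 mm above the table); the column is 112 mm away in +y. Axes: y is the carriage's line of travel (towards the column), x points away from the robot, z up
- nest_dot (a point): point on the floor of the sliding aluminium carriage (floor 40 mm above the table), below where a flush tag's dot belongs; axes as drill_tip's; moves with the carriage. A flush tag has its centre at x = -33 mm, y = 0, dot end to +x. The floor reaches from x = -105 mm and y = -135 mm up to the fences; the lock screw stands in its front right corner
- back_fence (a point): foot of the orange back fence, middle of the face that the tags' dot ends rest against: 12 mm in +x from nest_dot, on the floor; the face is 46 mm wide in y, 36 mm high
- end_fence (a point): foot of the orange end fence, midway between its two posts, on the plane of the faces that the tags' long edges rest against: 25 mm in +y, 33 mm in -x from nest_dot. The posts are 14 mm wide in x, 36 mm high, centred 37 mm either side of this point, each with a splayed lead-in 17 mm long on its -x side
- carriage (a joint): travel of the carriage in m, grows towards the column (+y); 0 to 0.14; it slides stiffly (6 N) and stays where it is left; the lock screw's collar or knob, or the deck's end face, can be pushed
- screw_grip (a point): centre of the red round knob of the captive lock screw, 38 mm in diameter and 24 mm high, upright on the carriage 110 mm in -y and 82 mm in -x from nest_dot; while up, the knob reaches from 72 to 96 mm above the table, over a 28 mm wide collar that reaches to 62 mm
- screw_push (a joint): how far the knob is pushed down, m: 0 up (held by a spring of 3 to 7 N), at most 0.009. The thread catches only when the knob is pushed down by about 5 mm and turned at the same time past about 0.8 rad; from then on it stays down and is drawn in to about 0.0066 as it is turned home
- screw_turn (a joint): turn of the knob, rad, grows clockwise seen from above; 0 to 2.4 (home); not pushed down, it stops at about 0.4
- mug: white mug, 80 mm wide, 90 mm high; a bystander; origin at its underside centre
- tin: steel tin with orange label, 70 mm wide, 110 mm high; a bystander; origin at its underside centre
- jar: amber glass jar, 68 mm wide, 100 mm high; a bystander; origin at its underside centre
- tape: roll of brown tape, 90 mm wide, 22 mm high, lying; a bystander; origin at its underside centre
- marker: black marker pen, 125 x 16 x 14 mm, lying; a bystander; origin at its underside centre
- scoop: dark wooden scoop, lying; a bystander; origin at its underside
- carton: cardboard carton 80 x 110 x 60 mm; a bystander; origin at its underside centre
Things that resemble listed ones, but are neither listed nor needed, are in the scene too. What is shaped like the tag2 but yellow is not meant. What is shaped like the tag1 but yellow is not meant.

How it is judged (in metres and radians):
On the way, in this order (a step that is already met when the one before it is completed fails the run):
1. all tags lie in one stack on the carriage, flush against both fences (horizontal distance between each of tag0_dot, tag1_dot, tag2_dot, tag3_dot and nest_dot below 0.004 m and angle between the x axis of each of tag0, tag1, tag2, tag3 and the x axis of nest_dot, either way round below 0.06 rad and z of tag0 in the frame of nest_dot between -0.003 and 0.028 m and angle between each of tag0, tag1, tag2, tag3's own z axis and vertical below 0.06 rad and z of tag1 in the frame of nest_dot between -0.003 and 0.028 m and z of tag2 in the frame of nest_dot between -0.003 and 0.028 m and z of tag3 in the frame of nest_dot between -0.003 and 0.028 m), for 0.2 s.
2. the carriage has brought the dots under the drill tip, the screw not yet started (horizontal distance between nest_dot and drill_tip below 0.004 m and value of joint screw_turn below 1 rad), for 0.2 s.
3. the lock screw is pushed in and turned home (value of joint screw_turn above 2.1 rad and value of joint screw_push above 0.0055 m), for 0.2 s.
At the end, for the whole second after the job is handed in: all tags flat in one stack on the carriage, at rest, dots within 4 mm of the place set by the fences, edges within 0.06 rad; that place within 4 mm of the drill tip horizontally; screw turned beyond 2.1 rad and in by over 5.5 mm (all of step 1 and all of step 3 and horizontal distance between nest_dot and drill_tip below 0.004 m and linear speed of each of tag0, tag1, tag2, tag3 below 0.02 m/s); the robot touches nothing.
It fails at once if a bystander is pushed away by more than 4 cm (distance of any of mug, tin, jar, tape, marker, scoop, carton from where it was at the start of the episode above 0.04 m).
It fails at once if a bystander is knocked over (angle between any of mug, tin, jar, carton's own z axis and vertical above 0.5 rad).
Of tag0, tag1, tag2, tag3 only 3 to 4 are there at a start; the rules pass over those that are not, and their reading is None.
At some moment in a run one of tag0, tag1, tag2, tag3 may be knocked a few centimetres aside while the robot is not near it.
It also fails if it takes over 208 s, if anything falls off the work surface, if the arm or the gripper's body presses on something with over 40 N, if the wrist force passes 120 N, or if a joint passes its speed limit or range.

## Robot

A 6-joint arm with a two-finger parallel gripper is mounted at the origin on the work surface. World frame = base frame: x ahead of the robot, y to its left, z up, the work surface at z = 0. Lengths are in m, angles in degrees, forces in N, time in s.
With the tool pointing down it reaches from about 0.35 to 0.875 m from the base axis. Payload 4.2 kg.
Tool frame: the origin (TCP) lies midway between the tips of the shut fingers; the grasp point (between the pads) lies 19 mm behind it; z points along the fingers, y is the line along which they close (so a half turn about z gives the same grasp; the last joint's range is limited). The gripper opens to 87 mm and grips with 3 to 60 N. Pads are 19 mm wide; open, the fingers measure 117 mm over their backs; the gripper's body (75 mm by 190 mm) begins 51 mm behind the grasp point.
Start: joints at [85.806, 22.042, 0.453, 0, -68.411, -14.817], TCP at [0.204, 0.591, 0.223] pointing down, gripper open.
Joint ranges: [-179.83, 179.83], [-69.29, 118.12], [-61.27, 80.66], [-181.25, 117.63], [-171.15, -9.14], [-177.46, 177.46]. Speed limits (degrees/s): [159.86, 159.86, 180, 180, 180, 180].

## Interface

Orientations are given as a 3x3 rotation matrix whose columns are the frame's x, y, z axes.
In Python, from station import * gives the robot as it stands.
- The arm moves only by the tool move_arm, never from a script. Its argument "targets" is text: rows parted by semicolons, each of 4 numbers parted by spaces: the shift along the world's x, y, z in units of 25 mm (1.0 is 25 mm), then the turn about the world's z in units of 5 degrees (1.0 is 5 degrees). In form: tx ty tz spin; .... A call has 1 to 10 rows; each row shifts and turns the commanded pose from where the row before left it; what a row does not reach is not made up. A row lasts 1/12 s, in which the tool goes at most 41.7 mm and 7.16 degrees, less where a joint would pass 70% of its speed; a pose out of reach is approached as far as the arm can. A call is refused whole if a number of a shift passes 1 or a number of a turn 1, either way. A call with a gripper value outside its range is refused whole. "gripper" is the finger opening in mm, from 0 to 87, set as the call begins (left out, the last holds). The fingers move at their own pace and stop on an object; the grip force is fixed at half the most. Time passes only in rows, so rows that do not move let the fingers close. It gives the time, the measured TCP pose, the force, the opening and the grip force at its end, in the units of the state.
- sense(): the state, without advancing time (a new reading comes with each control period).
- capture(name): name is "scene" or "top" or "wrist"; returns a dict with "image" (480x640x3 uint8, blue, green, red), "fx", "fy", "cx", "cy" (pixels), "D" ([k1, k2, p1, p2, k3] as OpenCV has them; the pictures are not rectified), "world_from_camera" (4x4, takes a point from camera to world coordinates); the wrist camera has in their place "hand_eye" (4x4, takes a point from camera to tool coordinates, whose origin is the TCP and whose axes are the flange's). Camera axes: x right, y up, looking along -z (the intrinsics and any distortion apply to the point x, -y, -z); pixel columns grow to the right and rows downward; lengths in m; the calibration is good to about 2 mm. A picture is of the moment at which its call begins: read the wrist's pose just before it. There is no depth.
- finish_job(): hands the job in; it is judged then, once.
The state is a dict: "time_s": time; "joints": joint angles; "joint_velocities": joint speeds; "effort": joint torques, N m; "tcp_pos": TCP position; "ee_rot": TCP orientation; "wrist_force": force on the tool from outside, world axes, zero at the start; "moment": the same for the moment, N m; "gripper_width": opening from 0.0 (shut) to 1.0 (fully open); "gripper_force": force on a finger pad.
Only numpy, scipy, OpenCV 4.12 (cv2) and the standard library are available. Lean on these libraries where they do the work, as an engineer would, in place of code of your own. Each camera call takes 0.05 s, during which the arm holds its last target. There are 200 camera calls.

## Working session

There is one attempt and no reset: what is moved stays moved. The work goes in short steps, Python scripts to look and compute and a tool call to move; the robot and the scene stay as the last step left them, time stands still between calls to the robot, and variables do not carry over. Pictures are saved under pics/ and viewed, at most 14 in all, crops included, and the job is handed in when it is done.

Besides the shell and the picture viewer there is one more tool, called as name(argument=value, ...) on one line, values as JSON. move_arm: Moves the arm, as the interface text tells. Its arguments: {"type":"object","properties":{"targets":{"type":"string"},"gripper":{"type":"number"}},"required":["targets"]}

```bash
ls; mkdir -p pics; python3 - <<'E'
from station import *
import cv2,numpy as np,json
s=sense();print(s['time_s'],s['tcp_pos'],s['ee_rot'],s['gripper_width'],s['wrist_force'])
for n in("scene","top"):
    c=capture(n);cv2.imwrite(f"pics/{n}0.png",c['image']);print(n,c['fx'],c['fy'],c['cx'],c['cy'],c['D'],np.round(c['world_from_camera'],3).tolist())
E
```

```text
pics
0.0 [0.20338429 0.59033159 0.22146657] [[ 9.45379106e-01 -3.25972311e-01 -6.30940606e-04]
 [-3.25972909e-01 -9.45376776e-01 -2.10077791e-03]
 [ 8.83188343e-05  2.19170109e-03 -9.99997594e-01]] 0.9978497021802848 [-0.3147106   0.53862967 -0.8834168 ]
scene 435.6797988002532 435.6797988002532 321.3917822948471 238.3117671982818 [-0.09537625  0.          0.          0.          0.        ] [[-0.861, -0.338, 0.38, 0.987], [0.509, -0.578, 0.638, 0.726], [0.004, 0.743, 0.67, 0.908], [0.0, 0.0, 0.0, 1.0]]
top 611.61730491229 611.61730491229 314.8220542963012 232.27130632800365 [0.06091302 0.         0.         0.         0.        ] [[0.005, 0.989, -0.15, 0.324], [-1.0, 0.002, -0.019, -0.056], [-0.019, 0.151, 0.988, 1.402], [0.0, 0.0, 0.0, 1.0]]
```

View pics/top0.png

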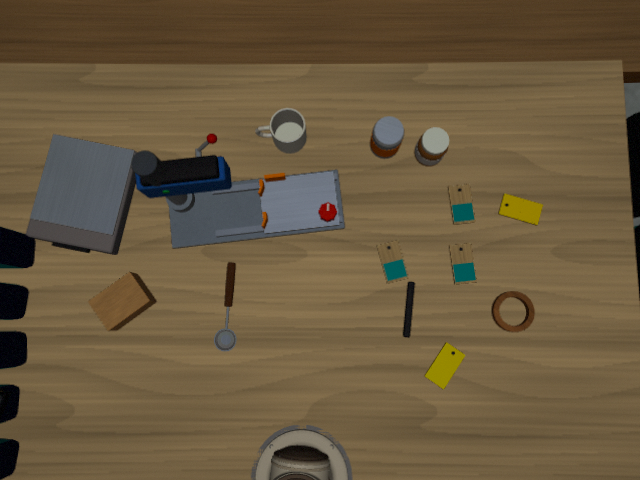

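View pics/scene0.png

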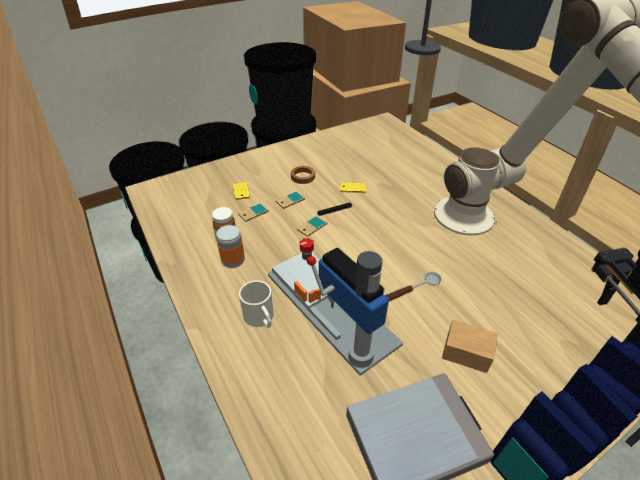

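The top view shows three tags, at (462,203), (392,262) and (463,263), all with the dot end up (+x). The orange fences are near (270,185) to (264,220), the red knob is at (328,212) and the drill head is at (185,175). The scene view shows the same things.

```bash
cat > h.py <<'E'
from station import *
import cv2,numpy as np
def ray(c,uv,T=None):
    K=np.array([[c['fx'],0,c['cx']],[0,c['fy'],c['cy']],[0,0,1]]);T=c['world_from_camera'] if T is None else T
    T=np.array(T)
    p=cv2.undistortPoints(np.array([[uv]],float),K,np.array(c['D'],float))[0,0]
    return T[:3,3],T[:3,:3]@np.array([p[0],-p[1],-1.])
def plane(c,uv,z,T=None):
    o,d=ray(c,uv,T);return o+d*(z-o[2])/d[2]
def tri(ca,ua,cb,ub):
    (o,d),(p,e)=ray(ca,ua),ray(cb,ub)
    A=np.stack([d,-e],1);t=np.linalg.lstsq(A,p-o,rcond=None)[0]
    a,b=o+d*t[0],p+e*t[1];return (a+b)/2,np.linalg.norm(a-b)
def blobs(m,amin=15):
    n,l,s,c=cv2.connectedComponentsWithStats(m.astype(np.uint8))
    return [(c[i],s[i],l==i) for i in range(1,n) if s[i][4]>=amin]
def hsv(im): return cv2.cvtColor(im,cv2.COLOR_BGR2HSV)
def rng(h,a,b): return cv2.inRange(h,np.array(a),np.array(b))
def tags(c,T=None,z=.008,amin=40,roi=None):
    """teal panels and their dots -> list of (teal px, dot px, dot xyz, teal xyz)"""
    h=hsv(c['image']);out=[]
    teal=rng(h,(80,90,50),(100,255,255));dark=h[...,2]<50
    return [(b[0],b[1]) for b in blobs(teal,amin)],[(b[0],b[1]) for b in blobs(dark,4)]
def wristT(c,s):
    T=np.eye(4);T[:3,:3]=s['ee_rot'];T[:3,3]=s['tcp_pos'];return T@np.array(c['hand_eye'])
E
python3 - <<'E'
from h import *
t=capture("top");s=capture("scene")
for n,c in(("top",t),("scene",s)):
    h=hsv(c['image']);print(n)
    for nm,a,b in(("orange",(5,180,120),(16,255,255)),("red",(0,190,120),(4,255,255)),("teal",(82,120,50),(100,255,255)),("blue",(105,120,40),(125,255,255))):
        for q in blobs(rng(h,a,b),12): 
            if 130<q[0][0]<560: print(nm,np.round(q[0],1),q[1],np.round(plane(c,q[0],{'orange':.076,'red':.09,'teal':.008,'blue':.2}[nm]),3))
x=t['image'][130:290,130:350];cv2.imwrite("pics/a.png",cv2.resize(x,None,fx=3.5,fy=3.5,interpolation=cv2.INTER_CUBIC))
x=s['image'][230:380,260:410];cv2.imwrite("pics/b.png",cv2.resize(x,None,fx=4,fy=4,interpolation=cv2.INTER_CUBIC))
E
```

```text
top
orange [274.  175.1] [264 173  21   5  70] [0.654 0.061 0.076]
orange [260.3 184.9] [258 179   5  14  34] [0.632 0.091 0.076]
orange [263.7 217.8] [262 212   4  14  34] [0.558 0.082 0.076]
red [327.3 211.6] [319 204  18  16 174] [ 0.569 -0.058  0.09 ]
teal [462.7 212. ] [452 203  22  19 325] [ 0.584 -0.369  0.008]
teal [394.8 269.6] [384 260  23  21 335] [ 0.45  -0.211  0.008]
teal [464.  271.9] [453 263  23  19 345] [ 0.446 -0.367  0.008]
blue [186.7 184. ] [ 135  157   96   40 1084] [0.604 0.226 0.2  ]
scene
orange [240.9 246.7] [239 243   4   8  15] [ 0.727 -0.151  0.076]
orange [299.6 286.8] [294 281  12  13  47] [0.656 0.063 0.076]
orange [312.9 291.5] [309 290  11   5  23] [0.634 0.094 0.076]
red [306.8 242.8] [300 238  13  10  76] [ 0.567 -0.058  0.09 ]
red [310.7 259.4] [307 256   8   7  43] [0.589 0.004 0.09 ]
teal [253.1  93.6] [249  84   9  20 115] [ 0.221 -1.23   0.008]
teal [294.5 196.4] [288 192  14   9  79] [ 0.446 -0.365  0.008]
teal [258.1 208.5] [251 204  15  10  90] [ 0.583 -0.367  0.008]
teal [316.  221.8] [308 217  17  11 100] [ 0.45  -0.209  0.008]
teal [518.3 463.4] [ 494  437   55   43 1303] [0.478 0.657 0.008]
blue [354.  300.2] [ 319  259   70   75 1863] [0.624 0.253 0.2  ]
blue [540.9 447.9] [ 513  418   56   60 1082] [0.535 0.675 0.2  ]
```

View pics/a.png

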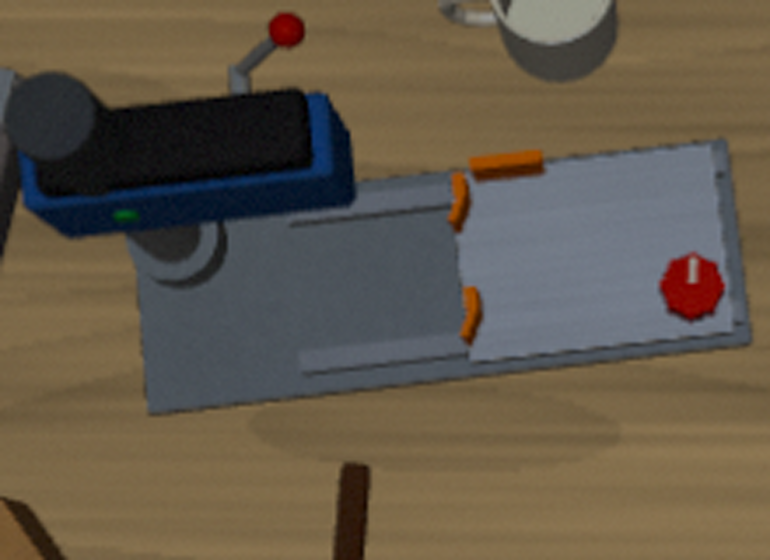

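View pics/b.png

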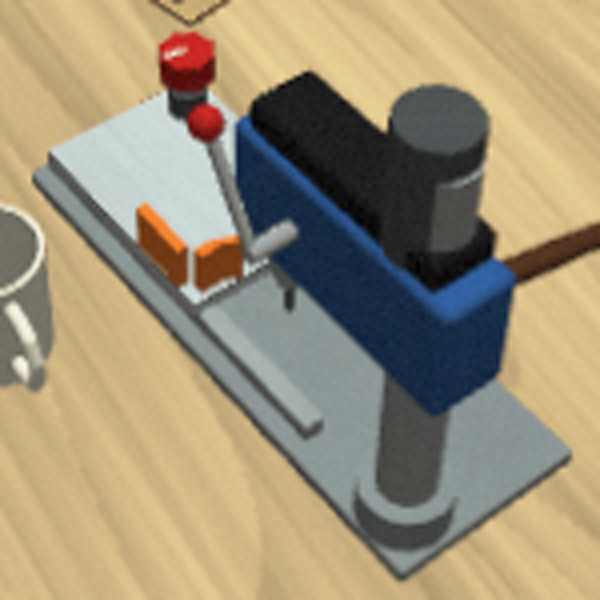

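The crop shows the drill base turned by about 6.7° and the knob at crop pixel (692,287) with its mark. In the scene crop, the drill tip is at about (290,303), below the head's left end.

```bash
python3 - <<'E'
from h import *
t=capture("top");s=capture("scene")
# yaw from base lower edge & floor lower edge (crop px /3.5+130)
P=lambda u,v,z:plane(t,(130+u/3.5,130+v/3.5),z)
for a,b,z in(((150,412),(750,343),.012),((470,361),(735,330),.04),((455,173),(712,141),.04),((720,150),(737,330),.04)):
    p,q=P(*a,z),P(*b,z);d=p-q;print(np.round(p,3),np.round(q,3),"yaw",np.degrees(np.arctan2(-d[0],d[1])))
print("posts",P(459,202,.076),P(471,315,.076),"tip",plane(s,(260+290/4,230+303/4),.085),"headfront",[P(u,v,.2).round(3) for u,v in((330,95),(352,150))],[plane(s,(260+u/4,230+v/4),.16).round(3) for u,v in((240,195),)])
K=tri(t,(327.3,211.6),s,(306.8,242.8));print("knob",K)
im=t['image'];h=hsv(im);teal=rng(h,(82,120,50),(100,255,255))
for c,st,m in blobs(teal,100):
    if c[0]<350: continue
    x,y=c.astype(int);w=h[...,2].copy();
    reg=np.zeros_like(w);cv2.circle(reg,(x,y),40,255,-1)
    dk=(w<45)&(reg>0)
    r=cv2.minAreaRect(np.argwhere(m)[:,::-1].astype(np.float32))
    print("teal",c.round(1),r,plane(t,c,.008).round(4))
    for q in blobs(dk,4):
        d=plane(t,q[0],.008);tc=plane(t,c,.008);v=d-tc;print("  dot",q[0].round(1),q[1][2:],d.round(4),"dist",np.linalg.norm(v).round(4),"ang",np.degrees(np.arctan2(v[1],v[0])).round(1))
E
```

```text
[0.499 0.296 0.012] [ 0.545 -0.097  0.012] yaw 6.758620688303117
[0.529 0.084 0.04 ] [ 0.549 -0.086  0.04 ] yaw 6.871758001521568
[0.653 0.096 0.04 ] [ 0.674 -0.071  0.04 ] yaw 7.314091361956227
[ 0.668 -0.077  0.04 ] [ 0.549 -0.088  0.04 ] yaw -84.74107523866556
posts [0.62539889 0.08929778 0.076     ] [0.55272849 0.08045429 0.076     ] tip [0.61999325 0.16427227 0.085     ] headfront [array([0.66 , 0.152, 0.2  ]), array([0.628, 0.138, 0.2  ])] [array([0.636, 0.132, 0.16 ])]
knob (array([ 0.56812735, -0.0571024 ,  0.09170225]), np.float64(0.001669753855282027))
teal [462.7 211.9] ((462.6615905761719, 211.79234313964844), (16.62065315246582, 19.72152328491211), 82.87498474121094) [ 0.584  -0.3686  0.008 ]
  dot [459.2 189.6] [3 2 5] [ 0.6364 -0.3622  0.008 ] dist 0.0529 ang 6.9
  dot [460.5 248.5] [2 2 4] [ 0.4993 -0.3611  0.008 ] dist 0.085 ang 174.9
teal [394.8 269.6] ((394.7647705078125, 269.558837890625), (16.97749137878418, 19.645381927490234), 75.96376037597656) [ 0.4505 -0.2114  0.008 ]
  dot [388.5 247.5] [2 2 4] [ 0.5011 -0.1979  0.008 ] dist 0.0524 ang 14.9
  dot [409.6 294.1] [  8  26 160] [ 0.3952 -0.2439  0.008 ] dist 0.0641 ang -149.6
teal [464.  271.9] ((463.9799499511719, 271.8599853515625), (17.5362491607666, 19.79899024963379), 81.8698959350586) [ 0.446  -0.3672  0.008 ]
  dot [460.5 248.5] [2 2 4] [ 0.4993 -0.3611  0.008 ] dist 0.0537 ang 6.5
```

move_arm(targets="0 0 1 0;0 -0.5 1 -1;0.3 -1 1 -1;0.3 -1 1 -1;0.35 -1 0 -1;0.35 -1 0 -1;0.35 -1 0 -1;0.35 -1 0 -1;0.35 -1 0 -1;0.35 -1 0 -1", gripper=87)

```text
time_s: 1.13
tcp_pos: [0.2712, 0.377, 0.3226]
ee_rot: [[0.434, -0.901, 0.0], [-0.901, -0.434, 0.0], [-0.0, -0.0, -1.0]]
wrist_force: [0.2, 0.8, -0.1]
gripper_width: 1.001
gripper_force: 0.0
```

move_arm(targets="0.35 -1 0 -1;0.35 -1 0 -1;0.35 -1 0 -1;0.35 -1 0 -1;0.35 -1 0 -1;0.35 -1 0 -1;0.35 -1 0 -1;0.35 -1 0 -1;0.35 -1 0 -1;0.35 -1 0 -1")

```text
time_s: 1.97
tcp_pos: [0.3586, 0.1271, 0.3228]
ee_rot: [[-0.411, -0.912, 0.001], [-0.912, 0.411, 0.001], [-0.001, -0.0, -1.0]]
wrist_force: [0.8, 0.2, -0.3]
gripper_width: 1.002
gripper_force: 0.0
```

move_arm(targets="0.35 -1 0 -1;0.35 -1 0 -1;0.35 -1 -0.5 -1;0.35 -1 -1 -1;0.35 -1 -1 -1;0.35 -1 -1 -1;0.35 -1 -1 -1;0.35 -1 -1 -1;0.35 -1 0 -1;0 0 0 -0.2")

```text
time_s: 2.8
tcp_pos: [0.4374, -0.0996, 0.1833]
ee_rot: [[-0.942, -0.335, -0.004], [-0.335, 0.942, -0.001], [0.004, 0.0, -1.0]]
wrist_force: [0.9, 0.0, 0.3]
gripper_width: 0.998
gripper_force: 0.0
```

move_arm(targets="0.3 -1 0 -0.95;0.3 -1 0 0;0.3 -1 0 0;0.3 -1 0 0;0 0 0 0;0 0 0 0")

```text
time_s: 3.3
tcp_pos: [0.4674, -0.1972, 0.185]
ee_rot: [[-0.965, -0.261, 0.0], [-0.261, 0.965, 0.0], [-0.0, 0.0, -1.0]]
wrist_force: [-0.2, 0.2, -0.3]
gripper_width: 0.997
gripper_force: 0.0
```

```bash
python3 - <<'E'
from h import *
s=sense();c=capture("wrist");print(s['tcp_pos'],np.array(c['hand_eye']).round(3).tolist());cv2.imwrite("pics/w0.png",c['image'])
E
```

```text
[ 0.46741684 -0.19715677  0.18497103] [[-0.001, 0.958, 0.286, 0.079], [1.0, 0.001, 0.001, -0.001], [0.001, 0.286, -0.958, -0.162], [0.0, 0.0, 0.0, 1.0]]
```

View pics/w0.png

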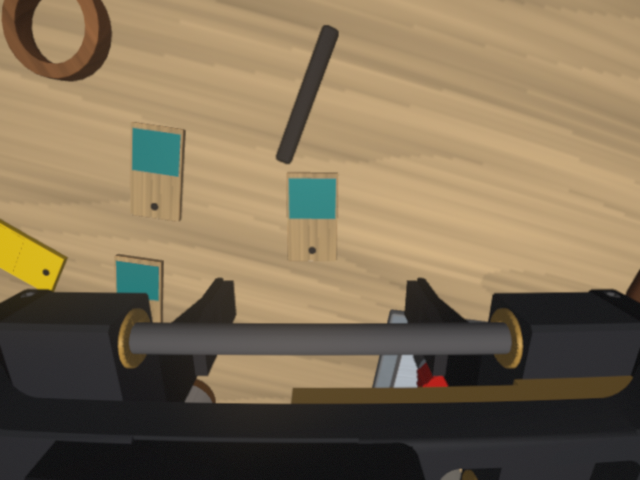

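The wrist view shows tag B at (313,215), centred between the fingers. Tag C is at (157,170), A is at (138,285), and the marker is clear of them.

```bash
cat >> h.py <<'E'
def wtags(c,s,z=.008,V=60,amin=200):
    """wrist view: teal + dot pairs -> teal, dot, angle, centre (33 mm behind dot)"""
    T=wristT(c,s);h=hsv(c['image']);r=[]
    dk=[plane(c,q[0],z,T) for q in blobs((h[...,2]<V)[:300],8) if q[1][4]<200]
    for q in blobs(rng(h,(80,120,40),(100,255,255)),amin):
        t=plane(c,q[0],z,T)
        for d in dk:
            v=d-t;n=np.linalg.norm(v)
            if .046<n<.06: r.append((t.round(4),d.round(4),round(n,4),np.degrees(np.arctan2(v[1],v[0])).round(1),(d-v/n*.033).round(4)))
    return r
E
python3 - <<'E'
from h import *
s=sense();c=capture("wrist")
for r in wtags(c,s): print(*r)
E
python3 - <<'E'
from h import *
s=sense();c=capture("wrist");T=wristT(c,s);h=hsv(c['image'])
print(T.round(3))
for q in blobs(rng(h,(80,120,40),(100,255,255)),200): print(q[0],q[1],plane(c,q[0],.008,T))
for x,y in((312,250),(154,207)): print(h[y-2:y+3,x,2])
for q in blobs((h[...,2]<75)[:300],8): print(q[0],q[1],plane(c,q[0],.008,T))
E
```

```text
[[-0.262 -0.925 -0.276  0.391]
 [ 0.965 -0.252 -0.074 -0.218]
 [-0.001 -0.286  0.958  0.347]
 [ 0.     0.     0.     1.   ]]
[154.44754098 151.44153005] [ 132  129   47   46 1830] [ 0.44409545 -0.36695348  0.008     ]
[310.70211516 198.2573443 ] [ 289  179   45   39 1702] [ 0.44898527 -0.21153336  0.008     ]
[135.90864198 278.71934156] [ 116  261   41   38 1215] [ 0.58027019 -0.3689497   0.008     ]
[77 64 62 63 76]
[61 60 60 66 96]
[25.61986301 25.39155251] [ 14   0  33  61 876] [ 0.36249853 -0.50077879  0.008     ]
[95.52854123 45.58562368] [ 59   0  51  80 946] [ 0.36491042 -0.43373551  0.008     ]
[306.19768477  92.82813891] [ 276   26   61  137 2246] [ 0.35683366 -0.24013716  0.008     ]
[152.90909091 205.90909091] [151 204   5   5  22] [ 0.49710624 -0.3611513   0.008     ]
[310.35294118 250.        ] [308 248   5   5  17] [ 0.50045253 -0.19831473  0.008     ]
[577.97882736 294.03664495] [ 492  269  148   31 1228] [0.47299459 0.09672954 0.008     ]
[ 44.5 271.5] [ 43 270   4   4  14] [ 0.59952691 -0.468427    0.008     ]
[219.71830986 290.67404427] [201 279  33  21 497] [ 0.56971907 -0.27964838  0.008     ]
[419.85826772 290.65354331] [406 279  34  21 508] [ 0.51389171 -0.07461746  0.008     ]
[ 77.06410256 295.67751479] [   8  290  141   10 1014] [ 0.6184181  -0.43096969  0.008     ]
```

move_arm(targets="0.05 -0.37 -0.7 0;0 0 -1 0;0 0 -1 0;0 0 -1 0;0 0 -1 0;0 0 -1 0;0 0 -1 0;0 0 -0.3 0;0 0 0 0;0 0 0 0")

```text
time_s: 4.28
tcp_pos: [0.4692, -0.2054, 0.0108]
ee_rot: [[-0.964, -0.264, 0.001], [-0.264, 0.964, -0.0], [-0.001, -0.001, -1.0]]
wrist_force: [-0.7, -0.2, -0.0]
gripper_width: 0.999
gripper_force: 0.0
```

move_arm(targets="0 0 -0.15 0;0 0 0 0;0 0 0 0;0 0 0 0;0 0 0 0;0 0 0 0;0 0 0 0;0 0 0 0;0 0 0 0", gripper=30)

```text
time_s: 5.03
tcp_pos: [0.4686, -0.2059, 0.0065]
ee_rot: [[-0.965, -0.263, 0.0], [-0.263, 0.965, -0.0], [-0.0, -0.0, -1.0]]
wrist_force: [-0.1, 0.5, 2.8]
gripper_width: 0.554
gripper_force: 30.0
```

move_arm(targets="0 0 0.3 0;0 0 1 0;0 0 1 0;0 0 1 0;0 0 1 0;0.5 1 1 -0.58;0.6 1 0.3 -1;0.6 1 0 0;0.6 1 0 0;0.6 1 0 0")

```text
time_s: 5.87
tcp_pos: [0.5414, -0.0797, 0.1472]
ee_rot: [[-0.992, -0.127, 0.001], [-0.127, 0.992, 0.0], [-0.001, 0.0, -1.0]]
wrist_force: [0.2, 0.1, -0.2]
gripper_width: 0.554
gripper_force: 30.0
```

move_arm(targets="0.6 1 0 0;0.6 1 0 0;0.6 1 0 0;0.6 1 0 0;0 0 0 0;0 0 0 0")

```text
time_s: 6.37
tcp_pos: [0.6012, 0.0204, 0.146]
ee_rot: [[-0.992, -0.13, -0.001], [-0.13, 0.992, -0.0], [0.001, 0.0, -1.0]]
wrist_force: [-0.6, 0.6, -0.6]
gripper_width: 0.553
gripper_force: 30.0
```

```bash
python3 - <<'E'
from h import *
s=sense();c=capture("wrist");print(s['tcp_pos'],s['gripper_width'],s['gripper_force']);cv2.imwrite("pics/w1.png",c['image'])
E
```

```text
[0.60123146 0.02041592 0.14604281] 0.553070910349283 29.99800533056259
```

View pics/w1.png

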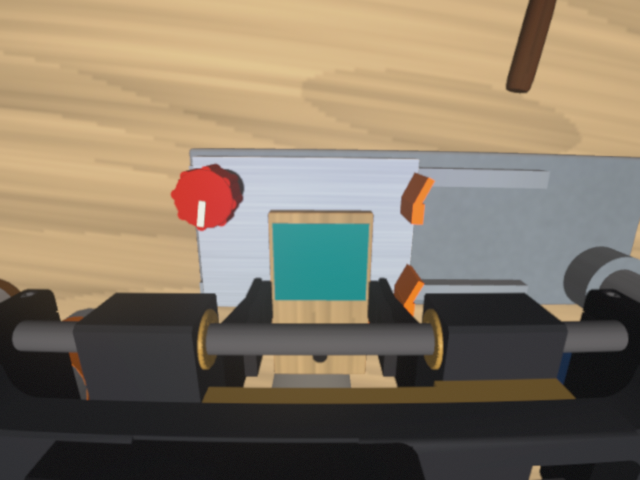

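The wrist view shows the tag held straight over the carriage. The knob is at (205,198), the posts are at (418,200) and (408,290), and the floor's front corner is at (192,156).

```bash
python3 - <<'E'
from h import *
s=sense();c=capture("wrist");T=wristT(c,s);h=hsv(c['image'])
for q in blobs(rng(h,(0,190,60),(5,255,255)),300): print("knob",q[0],q[1],plane(c,(q[1][0]+q[1][2]/2,q[1][1]+q[1][3]/2),.09,T).round(4))
th=np.radians(6.8);R=np.array([[np.cos(th),-np.sin(th)],[np.sin(th),np.cos(th)]]);N=np.array([.6364,.0619])
for n,u,z in(("floor -y corner",(192,156),.04),("floor +y corner",(418,159),.04),("post1 top out",(432,177),.076),("post1 top corner",(424,205),.076),("post1 top end",(424,224),.076),("post1 foot",(412,224),.04),("post1 leadin foot",(402,207),.04),("held tag tail L",(269,212),.15),("held tail R",(373,212),.15)):
    p=plane(c,u,z,T);print(n,p.round(4),"local mm",((p[:2]-N)@R*1e3).round(1))
E
```

```text
knob [194.24425287 193.6170977 ] [ 174  169   45   56 1392] [ 0.5681 -0.0645  0.09  ]
floor -y corner [ 0.5478 -0.0857  0.04  ] local mm [-105.5 -136. ]
floor +y corner [0.5285 0.0832 0.04  ] local mm [-104.7   33.9]
post1 top out [0.5378 0.0847 0.076 ] local mm [-95.2  34.3]
post1 top corner [0.5569 0.0833 0.076 ] local mm [-76.4  30.7]
post1 top end [0.5699 0.0861 0.076 ] local mm [-63.2  31.9]
post1 foot [0.5784 0.0887 0.04  ] local mm [-54.4  33.5]
post1 leadin foot [0.5661 0.0782 0.04  ] local mm [-67.9  24.5]
held tag tail L [ 0.5584 -0.0108  0.15  ] local mm [-86.1 -63. ]
held tail R [0.5522 0.0366 0.15  ] local mm [-86.6 -15.1]
```

move_arm(targets="0.1 0.15 -0.9 0;0 0 -1 0;0 0 -1 0;0 0 -0.6 0;0 0 -0.3 0;0 0 -0.1 0;0 0 0 0;0 0 0 0")

```text
time_s: 7.13
tcp_pos: [0.6043, 0.0227, 0.0501]
ee_rot: [[-0.992, -0.128, 0.002], [-0.128, 0.992, 0.0], [-0.002, 0.0, -1.0]]
wrist_force: [-0.1, 0.8, 0.7]
gripper_width: 0.556
gripper_force: 30.0
```

move_arm(targets="0 0 0 0;0 0 0 0;0 0 0 0;0 0 0.3 0;0 0 0.7 0;0 0 1 0;0 0 1 0;0 0 1 0;-0.5 -1 0 0;-0.6 -1 0 0", gripper=66)

```text
time_s: 7.97
tcp_pos: [0.5779, -0.0264, 0.1517]
ee_rot: [[-0.991, -0.13, 0.006], [-0.13, 0.991, 0.001], [-0.006, 0.0, -1.0]]
wrist_force: [-0.2, -1.1, -1.1]
gripper_width: 0.759
gripper_force: 0.0
```

```bash
python3 - <<'E'
from h import *
t=capture("top");h=hsv(t['image'])
for c,st,m in blobs(rng(h,(82,120,50),(100,255,255)),60): print(c.round(1),st[2:],plane(t,c,.008).round(4),plane(t,c,.048).round(4))
E
```

```text
[462.7 211.9] [ 22  19 325] [ 0.584  -0.3686  0.008 ] [ 0.5766 -0.3596  0.048 ]
[464.  271.9] [ 23  19 345] [ 0.446  -0.3672  0.008 ] [ 0.4425 -0.3582  0.048 ]
```

move_arm(targets="-0.3 -1 0 -0.15;-0.3 -1 0 0;-0.3 -1 0 0;-0.3 -1 0 0;-0.3 -1 0 0;-0.3 -1 0 0;-0.3 -1 0 0;-0.3 -1 0 0;-0.3 -1 0 0;-0.3 -1 0 0", gripper=80)

```text
time_s: 8.85
tcp_pos: [0.5007, -0.2783, 0.1496]
ee_rot: [[-0.993, -0.115, 0.001], [-0.115, 0.993, -0.0], [-0.001, -0.0, -1.0]]
wrist_force: [-0.2, 0.6, 0.1]
gripper_width: 0.918
gripper_force: 0.0
```

move_arm(targets="-0.5 -1 0 0;-0.5 -1 0 0;-0.4 -1 0 0;-0.1 -0.5 0 0;0 0 0 0;0 0 0 0")

```text
time_s: 9.35
tcp_pos: [0.4635, -0.3649, 0.149]
ee_rot: [[-0.994, -0.113, 0.0], [-0.113, 0.994, 0.0], [-0.0, 0.0, -1.0]]
wrist_force: [-0.4, 0.2, 0.3]
gripper_width: 0.917
gripper_force: 0.0
```

```bash
sed -i 's/V=60/V=75/' h.py; python3 - <<'E'
from h import *
s=sense();c=capture("wrist");print(s['tcp_pos'])
for r in wtags(c,s): print(*r)
E
```

```text
[ 0.46354388 -0.36486731  0.14903974]
[ 0.4442 -0.3672  0.008 ] [ 0.4972 -0.3611  0.008 ] 0.0533 6.5 [ 0.4644 -0.3649  0.008 ]
```

Well aligned; descend, grip, lift.

move_arm(targets="0 0 -1 0;0 0 -1 0;0 0 -1 0;0 0 -1 0;0 0 -1 0;0 0 -0.5 0;0 0 -0.2 0;0 0 0 0;0 0 0 0")

```text
time_s: 10.15
tcp_pos: [0.4646, -0.3642, 0.007]
ee_rot: [[-0.993, -0.116, 0.001], [-0.116, 0.993, -0.001], [-0.001, -0.001, -1.0]]
wrist_force: [0.9, 0.5, 0.8]
gripper_width: 0.917
gripper_force: 0.0
```

move_arm(targets="0 0 0 0;0 0 0 0;0 0 0 0;0 0 0 0;0 0 0 0;0 0 0 0;0 0 0 0", gripper=30)

```text
time_s: 10.73
tcp_pos: [0.4636, -0.3647, 0.0066]
ee_rot: [[-0.993, -0.115, 0.0], [-0.115, 0.993, -0.0], [-0.0, -0.0, -1.0]]
wrist_force: [-0.4, 0.6, 2.0]
gripper_width: 0.553
gripper_force: 30.0
```

move_arm(targets="0 0 0.3 0;0 0 1 0;0 0 1 0;0 0 1 0;0 0 1 0;0.3 1 1 0;0.3 1 0.5 0;0.3 1 0 0;0.3 1 0 0;0.3 1 0 0")

```text
time_s: 11.57
tcp_pos: [0.5012, -0.2385, 0.1522]
ee_rot: [[-0.993, -0.114, 0.001], [-0.114, 0.993, -0.0], [-0.001, -0.0, -1.0]]
wrist_force: [0.2, 0.7, -0.1]
gripper_width: 0.555
gripper_force: 30.0
```

move_arm(targets="0.35 1 0 0;0.35 1 0 0;0.35 1 0 0;0.35 1 0 0;0.35 1 0 0;0.35 1 0 0;0.35 1 0 0;0.35 1 0 0;0.35 1 0 0;0.5 1 0 0")

```text
time_s: 12.4
tcp_pos: [0.5919, 0.0116, 0.1518]
ee_rot: [[-0.993, -0.115, -0.0], [-0.115, 0.993, 0.0], [0.0, 0.0, -1.0]]
wrist_force: [0.7, -0.9, -0.8]
gripper_width: 0.556
gripper_force: 30.0
```

move_arm(targets="0.4 0.4 0 0;0 0 -1 0;0 0 0 0;0 0 0 0")

```text
time_s: 12.73
tcp_pos: [0.601, 0.0201, 0.1253]
ee_rot: [[-0.993, -0.115, -0.004], [-0.115, 0.993, -0.001], [0.004, -0.001, -1.0]]
wrist_force: [-0.2, 0.5, 0.2]
gripper_width: 0.556
gripper_force: 30.0
```

```bash
python3 - <<'E'
from h import *
s=sense();c=capture("wrist");T=wristT(c,s);h=hsv(c['image']);print(s['tcp_pos'])
th=np.radians(6.8);R=np.array([[np.cos(th),-np.sin(th)],[np.sin(th),np.cos(th)]]);N=np.array([.6364,.0619])
for q in blobs(rng(h,(80,120,40),(100,255,255)),60): print(q[0],q[1],((plane(c,q[0],s['tcp_pos'][2]+.002,T)[:2]-N)@R*1e3).round(1))
t=capture("top")
for c,st,m in blobs(rng(hsv(t['image']),(82,120,50),(100,255,255)),60): print(c.round(1),st[2:],plane(t,c,.008).round(4),plane(t,c,.048).round(4))
cv2.imwrite("pics/w2.png",np.hstack([capture('wrist')['image'][130:420,160:480],capture('scene')['image'][200:345,260:420].repeat(2,0).repeat(2,1)]))
E
```

```text
[0.60095243 0.02009423 0.12525316]
[324.07644628 206.65082645] [292 203  64   8 484] [-88.  -36.4]
[319.87944808 262.56833696] [ 273  226   95   75 6885] [-60.5 -38.5]
[292.6 205. ] [ 22  13 221] [0.6    0.0229 0.008 ] [0.5921 0.0207 0.048 ]
[462.7 211.9] [ 22  19 324] [ 0.584  -0.3686  0.008 ] [ 0.5765 -0.3596  0.048 ]
```

View pics/w2.png

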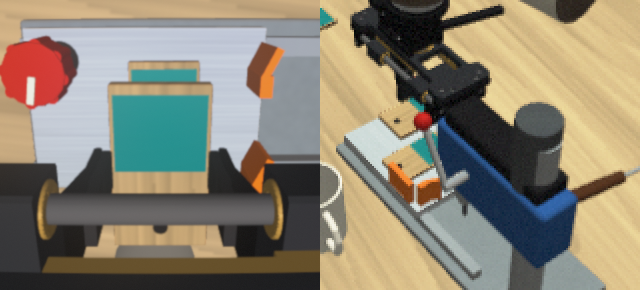

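The held tag is above tag B, which lies on the floor behind it. Both are straight and clear of the posts.

move_arm(targets="0.14 0.1 -0.5 0;0 0 -1 0;0 0 -0.7 0;0 0 -0.4 0;0 0 -0.1 0;0 0 0 0;0 0 0 0")

```text
time_s: 13.52
tcp_pos: [0.6066, 0.023, 0.0596]
ee_rot: [[-0.993, -0.115, 0.002], [-0.115, 0.993, 0.0], [-0.002, -0.0, -1.0]]
wrist_force: [0.1, -0.8, -0.2]
gripper_width: 0.556
gripper_force: 30.0
```

move_arm(targets="0 0 0 0;0 0 0 0;0 0 0 0;0 0 0.3 0;0 0 0.7 0;0 0 1 0;0 0 1 0;0 0 1 0;-0.2 -1 0 0;-0.2 -1 0 0", gripper=66)

```text
time_s: 14.35
tcp_pos: [0.5973, -0.0265, 0.1621]
ee_rot: [[-0.993, -0.118, 0.006], [-0.118, 0.993, 0.001], [-0.006, 0.0, -1.0]]
wrist_force: [0.6, -0.3, 0.0]
gripper_width: 0.757
gripper_force: 0.0
```

```bash
python3 - <<'E'
from h import *
s=sense();print(s['tcp_pos'])
th=np.radians(6.8);R=np.array([[np.cos(th),-np.sin(th)],[np.sin(th),np.cos(th)]]);N=np.array([.6364,.0619])
s=sense();c=capture("wrist");T=wristT(c,s)
for q in blobs(rng(hsv(c['image']),(80,120,40),(100,255,255)),60): print(q[0],q[1],((plane(c,q[0],.056,T)[:2]-N)@R*1e3).round(1))
t=capture("top")
for c,st,m in blobs(rng(hsv(t['image']),(82,120,50),(100,255,255)),60): print(c.round(1),st[2:],plane(t,c,.008).round(4),((plane(t,c,.056)[:2]-N)@R*1e3).round(1))
E
```

```text
[ 0.59727164 -0.02645551  0.16211774]
[380.44631661 233.39459248] [ 352  211   58   47 2552] [-53.9 -36.2]
[293.8 209.2] [ 21  14 180] [0.5901 0.0199 0.008 ] [-60.3 -37.7]
[462.7 211.9] [ 22  19 326] [ 0.584  -0.3687  0.008 ] [-110.7 -409.6]
```

move_arm(targets="0 -1 0 0;0 -1 0 0;0 -1 0 0;0 -1 0 0;0 -1 0 0;0 -1 0 0;0 -1 0 0;0 -1 0 0;0 -1 0 0;0 -1 0 0", gripper=80)

```text
time_s: 15.28
tcp_pos: [0.596, -0.278, 0.1594]
ee_rot: [[-0.993, -0.115, 0.001], [-0.115, 0.993, -0.0], [-0.001, -0.0, -1.0]]
wrist_force: [-0.5, 0.2, -0.4]
gripper_width: 0.919
gripper_force: 0.0
```

move_arm(targets="0 -1 0 0;0 -1 0 0;0 -0.9 0 0;0 -0.3 0 0;0 0 0 0;0 0 0 0")

```text
time_s: 15.78
tcp_pos: [0.5958, -0.3567, 0.1588]
ee_rot: [[-0.993, -0.114, -0.0], [-0.114, 0.993, 0.0], [0.0, 0.0, -1.0]]
wrist_force: [0.4, -0.4, 0.3]
gripper_width: 0.921
gripper_force: 0.0
```

```bash
python3 - <<'E'
from h import *
s=sense();c=capture("wrist");print(s['tcp_pos'])
for r in wtags(c,s): print(*r)
T=wristT(c,s)
for q in blobs(rng(hsv(c['image']),(80,120,40),(100,255,255)),60): print(q[0],q[1],plane(c,q[0],.008,T))
E
```

```text
[ 0.59577254 -0.35669214  0.15877223]
[ 0.5818 -0.3688  0.008 ] [ 0.6349 -0.3626  0.008 ] 0.0534 6.6 [ 0.6021 -0.3664  0.008 ]
[309.85358414 209.81189629] [ 286  190   49   41 1967] [ 0.58184111 -0.3687517   0.008     ]
```

move_arm(targets="0.25 -0.39 0 0;0 0 -1 0;0 0 -1 0;0 0 -1 0;0 0 -1 0;0 0 -1 0;0 0 -0.8 0;0 0 -0.3 0;0 0 0 0;0 0 0 0")

```text
time_s: 16.67
tcp_pos: [0.6029, -0.3663, 0.0072]
ee_rot: [[-0.993, -0.116, 0.001], [-0.116, 0.993, -0.001], [-0.001, -0.001, -1.0]]
wrist_force: [0.0, -0.3, 0.4]
gripper_width: 0.919
gripper_force: 0.0
```

move_arm(targets="0 0 0 0;0 0 0 0;0 0 0 0;0 0 0 0;0 0 0 0;0 0 0 0;0 0 0 0", gripper=30)

```text
time_s: 17.25
tcp_pos: [0.6021, -0.3669, 0.0067]
ee_rot: [[-0.993, -0.115, 0.0], [-0.115, 0.993, -0.0], [-0.0, -0.0, -1.0]]
wrist_force: [-1.1, -0.0, 0.7]
gripper_width: 0.555
gripper_force: 30.0
```

move_arm(targets="0 0 0.3 0;0 0 1 0;0 0 1 0;0 0 1 0;0 0 1 0;0 1 1 0;0 1 0.8 0;0 1 0 0;0 1 0 0;0 1 0 0")

```text
time_s: 18.08
tcp_pos: [0.6019, -0.2408, 0.1599]
ee_rot: [[-0.993, -0.114, 0.001], [-0.114, 0.993, 0.0], [-0.001, -0.0, -1.0]]
wrist_force: [0.6, 0.5, -0.9]
gripper_width: 0.552
gripper_force: 30.0
```

move_arm(targets="0 1 0 0;0 1 0 0;0 1 0 0;0 1 0 0;0 1 0 0;0 1 0 0;0 1 0 0;0 1 0 0;0 1 0 0;0 1 0 0")

```text
time_s: 18.92
tcp_pos: [0.6019, 0.0093, 0.1593]
ee_rot: [[-0.993, -0.115, 0.0], [-0.115, 0.993, 0.0], [-0.0, 0.0, -1.0]]
wrist_force: [-0.2, -0.3, -0.1]
gripper_width: 0.559
gripper_force: 30.0
```

move_arm(targets="0 0.5 0 0;0 0 0 0;0 0 0 0;0 0 0 0")

```text
time_s: 19.25
tcp_pos: [0.602, 0.02, 0.1589]
ee_rot: [[-0.993, -0.114, -0.0], [-0.114, 0.993, -0.0], [0.0, -0.0, -1.0]]
wrist_force: [0.9, -1.0, -0.4]
gripper_width: 0.553
gripper_force: 30.0
```

move_arm(targets="0.08 0.1 -0.8 0;0 0 -1 0;0 0 -1 0;0 0 -0.7 0;0 0 -0.3 0;0 0 0 0;0 0 0 0")

```text
time_s: 19.83
tcp_pos: [0.6045, 0.0222, 0.0641]
ee_rot: [[-0.994, -0.114, 0.001], [-0.114, 0.994, -0.0], [-0.0, -0.0, -1.0]]
wrist_force: [-0.4, 0.0, 0.1]
gripper_width: 0.56
gripper_force: 30.0
```

move_arm(targets="0 0 0 0;0 0 0 0;0 0 0 0;0 0 0.3 0;0 0 0.7 0;0 0 1 0;0 0 1 0;-0.5 -0.3 1 0;-0.7 -0.5 0 0;-0.7 -0.5 0 0", gripper=66)

```text
time_s: 20.67
tcp_pos: [0.5574, -0.0091, 0.1666]
ee_rot: [[-0.993, -0.116, 0.005], [-0.116, 0.993, 0.001], [-0.005, 0.001, -1.0]]
wrist_force: [0.1, -0.5, -1.4]
gripper_width: 0.761
gripper_force: 0.0
```

```bash
python3 - <<'E'
from h import *
s=sense();c=capture("wrist");print(s['tcp_pos'])
cv2.imwrite("pics/w3.png",np.hstack([c['image'][100:420,200:520],capture('scene')['image'][210:370,250:410].repeat(2,0).repeat(2,1)]))
E
```

```text
[ 0.55743058 -0.0091414   0.16657619]
```

View pics/w3.png

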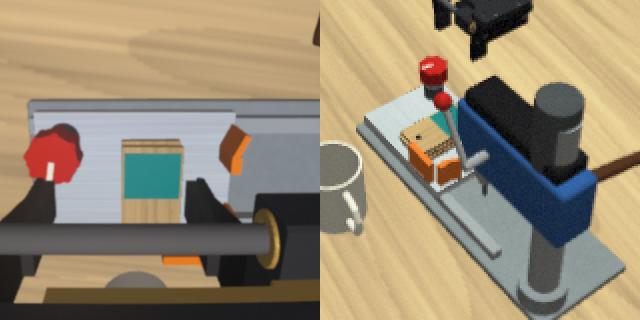

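The stack of three tags stands squarely on the carriage, a few cm short of the end fence. Next I tap it towards +y with shut fingers turned 90°.

```bash
python3 -c "
from station import *
print(sense()['joints'])"
```

```text
[ 1.56483986e+01  1.80164289e+01 -1.43775536e+01 -3.14890990e-02
 -5.75816547e+01 -9.91198019e+01]
```

move_arm(targets="0.5 -0.5 0 1;1 -0.2 0 1;0.76 0 0 1;0 0 0 1;0 0 0 1;0 0 0 1;0 0 0 1;0 0 0 1;0 0 0 1;0 0 0 1", gripper=0)

```text
time_s: 21.6
tcp_pos: [0.6136, -0.0266, 0.1643]
ee_rot: [[-0.547, -0.837, 0.001], [-0.837, 0.547, -0.0], [-0.0, -0.001, -1.0]]
wrist_force: [1.2, -0.2, 0.3]
gripper_width: 0.085
gripper_force: 0.0
```

move_arm(targets="0 0 0 1;0 0 0 1;0 0 0 1;0 0 0 1;0 0 0 1;0 0 0 1;0 0 0 1;0 0 0 1;0 0 0 0;0 0 0 0")

```text
time_s: 22.43
tcp_pos: [0.6134, -0.0267, 0.1641]
ee_rot: [[0.113, -0.994, 0.0], [-0.994, -0.113, -0.0], [0.0, -0.0, -1.0]]
wrist_force: [0.5, -0.1, 0.2]
gripper_width: 0.005
gripper_force: 0.0
```

move_arm(targets="0 0 -1 0;0 0 -1 0;0 0 -1 0;0 0 -1 0;0 0 -0.6 0;0 0 -0.2 0;0 0 0 0;0 0 0 0")

```text
time_s: 23.1
tcp_pos: [0.6139, -0.0268, 0.0446]
ee_rot: [[0.114, -0.993, 0.001], [-0.993, -0.114, -0.0], [0.0, -0.001, -1.0]]
wrist_force: [0.1, -1.1, 0.8]
gripper_width: 0.002
gripper_force: 0.0
```

```bash
python3 - <<'E'
from h import *
c=capture("wrist");cv2.imwrite("pics/w4.png",np.hstack([c['image'][::2,::2],capture('scene')['image'][190:350,250:463].repeat(2,0).repeat(2,1)[:240]]))
print(sense()['tcp_pos'])
E
```

```text
[ 0.61431498 -0.02665539  0.04542065]
```

View pics/w4.png

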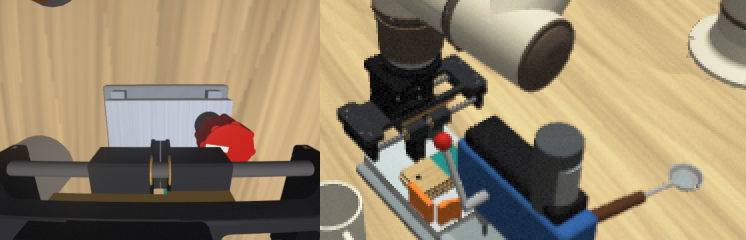

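The shut fingers stand behind the stack's long edge, clear of the knob. Pushing along +y now.

move_arm(targets="-0.036 0.3 0 0;-0.036 0.3 0 0;-0.024 0.2 0 0;-0.024 0.2 0 0;-0.024 0.2 0 0;-0.018 0.15 0 0;-0.018 0.15 0 0;-0.018 0.15 0 0;0 0 0 0;0 0 0 0")

```text
time_s: 24.03
tcp_pos: [0.608, 0.0147, 0.0436]
ee_rot: [[0.115, -0.993, -0.0], [-0.993, -0.115, 0.0], [-0.0, 0.0, -1.0]]
wrist_force: [0.9, 0.2, -0.5]
gripper_width: 0.004
gripper_force: 0.0
```

move_arm(targets="-0.012 0.1 0 0;-0.006 0.05 0 0;0 0 0 0;0 0 0 0")

```text
time_s: 24.37
tcp_pos: [0.6076, 0.0182, 0.0438]
ee_rot: [[0.115, -0.993, -0.0], [-0.993, -0.115, 0.0], [-0.0, 0.0, -1.0]]
wrist_force: [-0.1, 0.2, 0.9]
gripper_width: 0.005
gripper_force: 0.0
```

```bash
python3 - <<'E'
from h import *
c=capture("top");cv2.imwrite("pics/t5.png",np.hstack([cv2.resize(c['image'][155:255,240:350],(440,400)),cv2.resize(capture('scene')['image'][220:320,270:370],(400,400))])[:,:800])
E
```

```text
(no output)
```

View pics/t5.png

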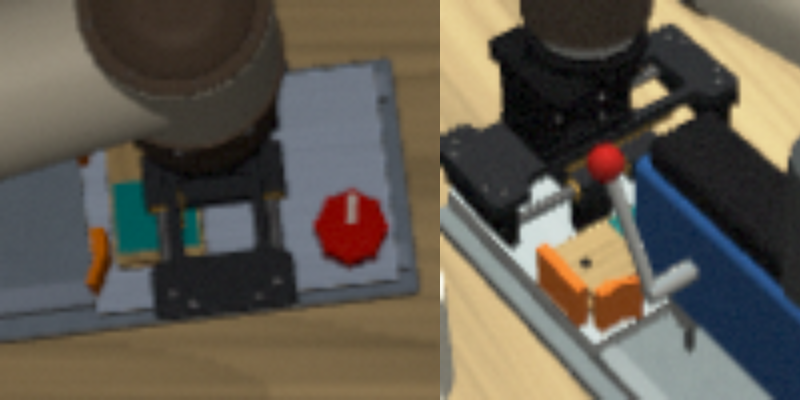

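The stack is now some mm short of the posts. I'll carry on until the force shows contact.

move_arm(targets="-0.006 0.05 0 0;-0.006 0.05 0 0;-0.006 0.05 0 0;0 0 0 0;0 0 0 0")

```text
time_s: 24.88
tcp_pos: [0.6072, 0.0221, 0.0438]
ee_rot: [[0.115, -0.993, 0.0], [-0.993, -0.115, 0.0], [-0.0, -0.0, -1.0]]
wrist_force: [-0.3, 1.0, -0.2]
gripper_width: 0.005
gripper_force: 0.0
```

move_arm(targets="-0.006 0.05 0 0;0 0 0 0;0 0 0 0")

```text
time_s: 25.13
tcp_pos: [0.6072, 0.0225, 0.0438]
ee_rot: [[0.115, -0.993, 0.0], [-0.993, -0.115, -0.001], [0.001, 0.0, -1.0]]
wrist_force: [1.1, -4.6, -0.0]
gripper_width: 0.007
gripper_force: 2.3
```

move_arm(targets="-0.006 0.05 0 0;0 0 0 0;0 0 0 0")

```text
time_s: 25.38
tcp_pos: [0.607, 0.0237, 0.0438]
ee_rot: [[0.115, -0.993, -0.0], [-0.993, -0.115, -0.001], [0.001, 0.0, -1.0]]
wrist_force: [1.4, -4.8, 0.4]
gripper_width: -0.001
gripper_force: 2.6
```

Flush in y (contact at 4.7 N). Now I back off, turn back and tap the tail end towards +x.

move_arm(targets="0.03 -0.25 0 0;0.04 -0.35 0.2 0;0 0 1 0;0 0 1 0;0 0 1 -1;-0.6 0.3 0.8 -1;-0.6 0.3 0 -1;-0.6 0.3 0 -1;-0.6 0.34 0 -1;-0.63 0.4 0 -1")

```text
time_s: 26.22
tcp_pos: [0.5323, 0.0505, 0.1444]
ee_rot: [[-0.402, -0.916, 0.001], [-0.916, 0.402, 0.001], [-0.001, -0.0, -1.0]]
wrist_force: [-0.2, -0.1, 0.3]
gripper_width: 0.006
gripper_force: 0.0
```

move_arm(targets="0 0 0 -1;0 0 0 -1;0 0 0 -1;0 0 0 -1;0 0 0 -1;0 0 0 -1;0 0 0 -1;0 0 0 -1;0 0 0 -1;0 0 0 -1")

```text
time_s: 27.05
tcp_pos: [0.5329, 0.0503, 0.1443]
ee_rot: [[-0.96, -0.281, 0.0], [-0.281, 0.96, 0.001], [-0.001, 0.001, -1.0]]
wrist_force: [0.2, -0.0, -0.6]
gripper_width: 0.008
gripper_force: 0.0
```

move_arm(targets="0 0 0 -1;0 0 0 -1;0 0 0 0;0 0 0 0")

```text
time_s: 27.38
tcp_pos: [0.533, 0.0503, 0.1441]
ee_rot: [[-0.993, -0.117, 0.0], [-0.117, 0.993, 0.001], [-0.001, 0.001, -1.0]]
wrist_force: [-0.3, 0.5, -1.2]
gripper_width: -0.001
gripper_force: 0.0
```

```bash
python3 - <<'E'
from h import *
s=sense();c=capture("wrist");T=wristT(c,s);print(s['tcp_pos'],s['joints'])
cv2.imwrite("pics/w5.png",c['image'])
E
```

```text
[0.53296404 0.05030037 0.14414825] [ 2.27474024e+01  1.75212213e+01 -1.85960388e+01 -2.48122552e-02
 -5.38460611e+01 -1.06030401e+02]
```

View pics/w5.png

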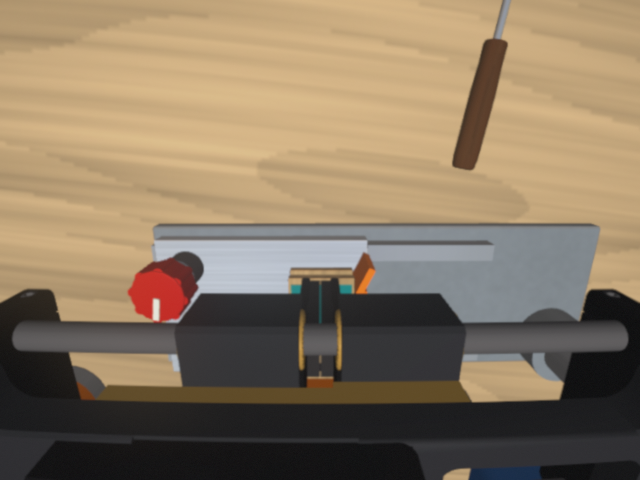

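The view shows the stack against the right-hand posts, its tail edge at (322,270), with the fingers just in front of it at (320,285). Descending and pushing +x.

move_arm(targets="0 0 -1 0;0 0 -1 0;0 0 -1 0;0 0 -0.7 0;0 0 -0.3 0;0 0 0 0;0.1 0.012 0 0;0.1 0.012 0 0;0.1 0.012 0 0;0.05 0.006 0 0")

```text
time_s: 28.27
tcp_pos: [0.543, 0.0518, 0.045]
ee_rot: [[-0.993, -0.115, 0.003], [-0.115, 0.993, 0.001], [-0.003, 0.001, -1.0]]
wrist_force: [0.5, 0.4, 0.4]
gripper_width: 0.007
gripper_force: 0.0
```

move_arm(targets="0.1 0.012 0 0;0.1 0.012 0 0;0.05 0.006 0 0;0 0 0 0;0 0 0 0")

```text
time_s: 28.68
tcp_pos: [0.5477, 0.0521, 0.0437]
ee_rot: [[-0.993, -0.115, -0.0], [-0.115, 0.993, -0.0], [0.001, -0.0, -1.0]]
wrist_force: [-1.9, -0.3, 2.1]
gripper_width: 0.005
gripper_force: 0.7
```

move_arm(targets="0.05 0.006 0 0;0.05 0.006 0 0;0 0 0 0;0 0 0 0")

```text
time_s: 29.02
tcp_pos: [0.5489, 0.0521, 0.0435]
ee_rot: [[-0.993, -0.114, -0.003], [-0.114, 0.993, -0.001], [0.003, -0.0, -1.0]]
wrist_force: [-5.4, -0.1, 3.1]
gripper_width: 0.005
gripper_force: 2.5
```

move_arm(targets="-0.25 -0.03 0 0;-0.4 -0.05 0.3 0;0 0 1 0;0 0 1 0;0 0 1 0;0 0 1 0;0 -0.5 1 0;0 -1 0 0;0 -1 0 0;0 0 0 0")

```text
time_s: 29.85
tcp_pos: [0.5339, -0.0144, 0.1777]
ee_rot: [[-0.994, -0.112, 0.003], [-0.112, 0.994, 0.0], [-0.003, 0.0, -1.0]]
wrist_force: [-0.5, 0.8, -0.5]
gripper_width: 0.006
gripper_force: 0.0
```

```bash
python3 - <<'E'
from h import *
s=sense();c=capture("wrist");T=wristT(c,s);print(s['tcp_pos'])
th=np.radians(6.8);R=np.array([[np.cos(th),-np.sin(th)],[np.sin(th),np.cos(th)]]);N=np.array([.6364,.0619])
loc=lambda p:((p[:2]-N)@R*1e3).round(1)
for n,cc,TT in(("w",c,T),("t",capture("top"),None)):
  h=hsv(cc['image'])
  for q in blobs(rng(h,(80,120,40),(100,255,255)),60):
    r=cv2.minAreaRect(np.argwhere(q[2])[:,::-1].astype(np.float32));print(n,"teal",q[0],q[1],loc(plane(cc,q[0],.064,TT)),[loc(plane(cc,b,.064,TT)) for b in cv2.boxPoints(r)])
  for q in blobs(rng(h,(0,190,60),(5,255,255)),100): print(n,"red",q[0],q[1],plane(cc,q[0],.092,TT))
t=capture("top")['image'][160:250,245:345];w=c['image'][130:330,200:500]
cv2.imwrite("pics/w6.png",np.hstack([cv2.resize(w,(450,300)),cv2.resize(t,(333,300),interpolation=cv2.INTER_CUBIC)]))
E
```

```text
[ 0.53391889 -0.01436299  0.17768061]
w teal [395.76035503 286.94822485] [370 280  52  14 676] [-65.5  -0.1] [array([-72.1, -22.5]), array([-71.7,  21.2]), array([-59.5,  22.2]), array([-60., -22.])]
w red [260.97731239 278.82897033] [ 236  261   51   32 1146] [ 0.5643413  -0.05759403  0.092     ]
```

View pics/w6.png

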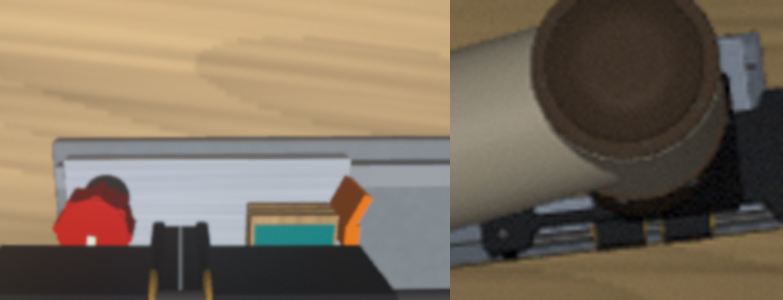

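The stack is flush: teal centre at local y -0.1 mm, panel edge at -72 mm. The knob stands free at (261,279). I'll grip the knob, use it to slide the carriage, then push and turn it. The closing axis starts at 24° so that the body clears the drill head over the whole turn.

move_arm(targets="0.3 -0.4 0 1;0.3 -0.4 0 1;0.3 -0.4 0 1;0.3 -0.4 0 1;0.16 -0.1 0 1;0 0 0 1;0 0 0 1;0 0 0 1;0 0 0 1;0 0 0 1", gripper=62)

```text
time_s: 30.83
tcp_pos: [0.5683, -0.0534, 0.1761]
ee_rot: [[-0.546, -0.838, 0.0], [-0.838, 0.546, 0.0], [-0.0, -0.0, -1.0]]
wrist_force: [-0.9, -0.7, -0.1]
gripper_width: 0.666
gripper_force: 0.0
```

move_arm(targets="0 0 0 1;0 0 0 1;0 0 0 1;0 0 0 1;0 0 0 1;0 0 0 1;0 0 0 1;0 0 0 1;0 0 0 1;0 0 0 1")

```text
time_s: 31.67
tcp_pos: [0.5684, -0.0534, 0.1762]
ee_rot: [[0.291, -0.957, 0.0], [-0.957, -0.291, 0.0], [0.0, -0.0, -1.0]]
wrist_force: [-0.2, -0.5, 0.2]
gripper_width: 0.714
gripper_force: 0.0
```

move_arm(targets="0 0 0 1;0 0 0 1;0 0 0 0.9;0 0 0 0;0 0 0 0")

```text
time_s: 32.08
tcp_pos: [0.5682, -0.0537, 0.1762]
ee_rot: [[0.516, -0.857, 0.0], [-0.857, -0.516, -0.0], [0.0, -0.0, -1.0]]
wrist_force: [0.5, -0.6, 0.1]
gripper_width: 0.712
gripper_force: 0.0
```

```bash
python3 - <<'E'
from h import *
s=sense();c=capture("wrist");T=wristT(c,s);print(s['tcp_pos'],s['joints'].round(1) if hasattr(s['joints'],'round') else s['joints'],s['ee_rot'])
h=hsv(c['image']);m=rng(h,(0,150,40),(6,255,255))|rng(h,(175,150,40),(180,255,255))
for q in blobs(m,60): print(q[0],q[1],plane(c,q[0],.092,T))
K=np.array([.568,-.0571,.096,1]);p=np.linalg.inv(T)@K;print("knob top centre expected px",c['cx']+c['fx']*p[0]/-p[2],c['cy']-c['fy']*p[1]/-p[2])
t=capture("top");h=hsv(t['image'])
for q in blobs(rng(h,(0,190,100),(5,255,255)),12): print(q[0],q[1],plane(t,q[0],.091))
sc=capture("scene");h=hsv(sc['image'])
for q in blobs(rng(h,(0,190,100),(5,255,255)),12): print('s',q[0],q[1],plane(sc,q[0],.09))
# drill bit: dark pixels below head in scene
x=sc['image'][290:312,322:344];print(cv2.cvtColor(x,cv2.COLOR_BGR2GRAY))
E
```

```text
[ 0.56823757 -0.05366566  0.17617975] [ 10.9  18.9 -11.3   0.  -59.8  20.2] [[ 5.15639684e-01 -8.56805530e-01  3.38671861e-05]
 [-8.56805529e-01 -5.15639684e-01 -2.49085896e-05]
 [ 3.88050824e-05 -1.61737350e-05 -9.99999999e-01]]
[322.1706109  245.46725371] [ 295  219   53   52 1817] [ 0.56740889 -0.0572928   0.092     ]
knob top centre expected px 321.3734863413921 246.92733451279494
[210.86956522 137.5       ] [208 134   7   8  46] [0.73569773 0.20126188 0.091     ]
[330.29545455 209.59090909] [326 206   9   9  44] [ 0.57340707 -0.06410715  0.091     ]
s [306.87951807 243.10843373] [300 239  14   9  83] [ 0.56707582 -0.05691244  0.09      ]
s [310.64705882 259.68627451] [307 256   8   8  51] [0.59015813 0.00495683 0.09      ]
[[130 143 174 174 170 163 158 143 129 104  80  49  41  41  42  36  39  39
   37  40  36  43]
 [130 154 168 167 159 148 134 110  89  65  47  37  42  41  40  39  40  40
   41  39  39  43]
 [133 166 160 150 139 119  94  71  54  42  40  41  40  38  39  39  44  39
   43  38  39  36]
 [ 97 148 141 124 103  77  53  36  38  32  39  42  38  38  41  43  37  41
   41  42
[... 984 characters left out ...]
1  87 153 151 146 114  64  42
   42  40  41  40]
 [152 156 157 155 153 152 152 155 145  63  49  88 154 154 151 146 113  64
   41  41  39  40]
 [153 152 154 152 150 153 152 154 145  73  48  91 152 151 153 150 147 114
   65  37  38  41]
 [153 154 151 151 152 153 152 152 147 113  79 126 152 153 151 151 153 147
  114  64  37  36]
 [152 150 151 147 151 151 151 148 151 147 125 153 151 150 151 151 154 151
  147 115  66  41]
 [151 153 149 153 151 149 151 150 151 151 151 150 152 154 153 154 150 152
  151 148 115  63]
 [153 151 148 150 152 150 150 152 154 152 149 151 151 150 155 152 151 150
  149 151 146 115]
 [153 151 153 152 149 153 151 154 148 151 148 149 149 152 153 151 150 153
  150 152 152 146]]
```

```bash
python3 - <<'E'
from h import *
sc=capture("scene");th=np.radians(6.8);R=np.array([[np.cos(th),-np.sin(th)],[np.sin(th),np.cos(th)]])
N=np.array([.5677,-.0571])+R@[.082,.110];p=plane(sc,(332,308.3),.085);print(N,p,((p[:2]-N)@R*1e3))
E
```

```text
[0.63609874 0.06183533] [0.62514014 0.17033514 0.085     ] [  1.96530129 109.034107  ]
```

move_arm(targets="0 -0.14 -1 0;0 0 -1 0;0 0 -1 0;0 0 -0.8 0;0 0 -0.4 0;0 0 -0.13 0;0 0 0 0;0 0 0 0")

```text
time_s: 32.95
tcp_pos: [0.5692, -0.0579, 0.0691]
ee_rot: [[0.517, -0.856, 0.002], [-0.856, -0.517, -0.0], [0.001, -0.002, -1.0]]
wrist_force: [-0.7, 0.5, 0.4]
gripper_width: 0.711
gripper_force: 0.0
```

move_arm(targets="0 0 0 0;0 0 0 0;0 0 0 0;0 0 0 0;0 0 0 0;0 0 0 0", gripper=25)

```text
time_s: 33.45
tcp_pos: [0.5698, -0.0574, 0.0688]
ee_rot: [[0.517, -0.856, 0.004], [-0.856, -0.517, 0.001], [0.001, -0.004, -1.0]]
wrist_force: [2.3, 3.1, 0.3]
gripper_width: 0.43
gripper_force: 30.0
```

move_arm(targets="-0.018 0.149 0 0;-0.0355 0.298 0 0;-0.0355 0.298 0 0;-0.0355 0.298 0 0;-0.0355 0.298 0 0;-0.0355 0.298 0 0;-0.0355 0.298 0 0;-0.0355 0.298 0 0;-0.0355 0.298 0 0;-0.0355 0.298 0 0")

```text
time_s: 34.28
tcp_pos: [0.5614, 0.0119, 0.0688]
ee_rot: [[0.517, -0.856, 0.003], [-0.856, -0.517, -0.002], [0.003, -0.002, -1.0]]
wrist_force: [5.7, -5.9, -0.7]
gripper_width: 0.428
gripper_force: 30.0
```

move_arm(targets="-0.0355 0.298 0 0;-0.0355 0.298 0 0;-0.0355 0.298 0 0;-0.024 0.2 0 0;-0.0178 0.149 0 0;0 0 0 0;0 0 0 0;0 0 0 0")

```text
time_s: 34.95
tcp_pos: [0.5576, 0.0438, 0.0687]
ee_rot: [[0.517, -0.856, 0.003], [-0.856, -0.517, -0.0], [0.002, -0.003, -1.0]]
wrist_force: [4.4, -1.6, 0.4]
gripper_width: 0.433
gripper_force: 30.0
```

```bash
python3 - <<'E'
from h import *
s=sense();print(s['tcp_pos'],s['wrist_force'])
sc=capture("scene")['image'];cv2.imwrite("pics/s7.png",cv2.resize(sc[275:335,300:380],(800,600),interpolation=cv2.INTER_CUBIC))
E
```

```text
[0.55762345 0.0437783  0.06873304] [ 4.37898991 -1.62155685  0.42624744]
```

View pics/s7.png

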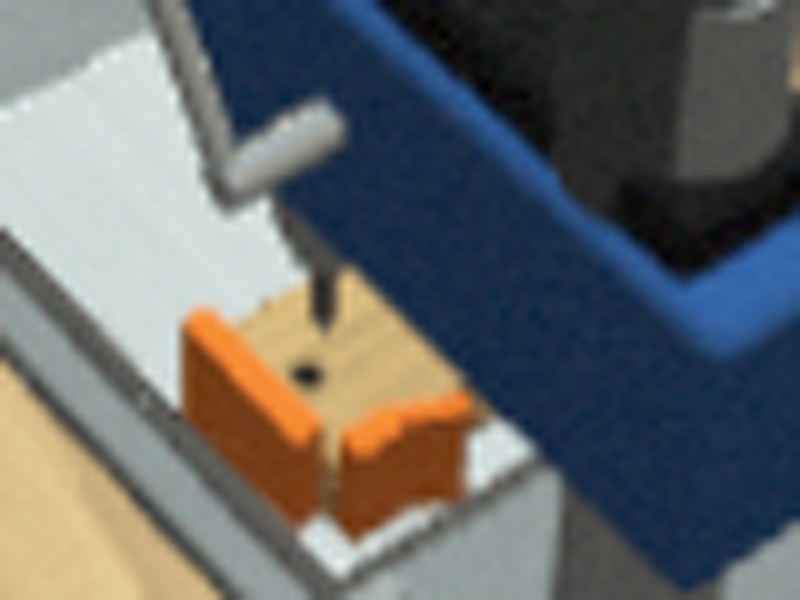

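The drill tip is at scene pixel (332.2,308) and the stack's dot at (330.6,312.5). I'll compare them at their own heights.

```bash
python3 - <<'E'
from h import *
sc=capture("scene");th=np.radians(6.8);R=np.array([[np.cos(th),-np.sin(th)],[np.sin(th),np.cos(th)]])
d=plane(sc,(330.6,312.5),.064)
g=hsv(sc['image'])[300:325,318:340,2]
for q in blobs(g<75,4): print(q[0]+[318,300],q[1])
print(cv2.cvtColor(sc['image'],cv2.COLOR_BGR2GRAY)[302:318,325:338])
for u in((332,307.5),(332,308),(332,308.5),(332.3,309)):
    p=plane(sc,u,.085);print(u,p,d,"tip-dot local",((p-d)[:2]@R*1e3).round(1))
E
```

```text
[335.625      301.91666667] [13  0  9  7 24]
[[220 218 218 219 215 181  78  59  89 153 139  72  41]
 [218 218 219 215 209 186  73  44  99 189 181 136  73]
 [219 207 212 197 192 175  72  49 101 186 186 184 138]
 [214 177 193 182 188 177  71  46 102 186 185 188 177]
 [197 182 188 189 189 178  87  50 113 187 182 176 171]
 [183 188 191 186 186 183 142  87 148 179 172 171 174]
 [189 187 185 186 188 189 182 146 177 171 173 179 183]
 [184 187 187 189 190 186 179 175 175 178 184 183 180]
 [176 186 189 186 180 162 164 178 184 185 180 177 176]
 [166 180 182 174 141 110 123 164 181 177 173 179 183]
 [164 162 173 167  82  32  57 133 178 174 177 182 184]
 [162 161 163 170 143  99 104 153 174 180 182 185 183]
 [146 162 162 164 172 155 160 178 183 185 183 182 179]
 [ 97 148 162 163 162 172 179 182 185 183 181 181 176]
 [ 74  98 144 164 162 163 177 184 183 181 181 177 168]
 [ 70  74  98 151 163 160 154 160 179 178 174 168 163]]
(332, 307.5) [0.62385653 0.16824876 0.085     ] [0.6256901  0.16555564 0.064     ] tip-dot local [-1.5  2.9]
(332, 308) [0.62465929 0.16955355 0.085     ] [0.6256901  0.16555564 0.064     ] tip-dot local [-0.6  4.1]
(332, 308.5) [0.62546038 0.17085566 0.085     ] [0.6256901  0.16555564 0.064     ] tip-dot local [0.4 5.3]
(332.3, 309) [0.62563986 0.17251962 0.085     ] [0.6256901  0.16555564 0.064     ] tip-dot local [0.8 6.9]
```

move_arm(targets="-0.012 0.1 0 0;-0.012 0.1 0 0;0 0 0 0;0 0 0 0;0 0 0 0")

```text
time_s: 35.47
tcp_pos: [0.5571, 0.0484, 0.0687]
ee_rot: [[0.517, -0.856, 0.003], [-0.856, -0.517, -0.0], [0.002, -0.003, -1.0]]
wrist_force: [5.3, -2.7, 0.4]
gripper_width: 0.427
gripper_force: 30.0
```

```bash
python3 - <<'E'
from h import *
s=sense();print(s['tcp_pos'],s['wrist_force'])
sc=capture("scene");th=np.radians(6.8);R=np.array([[np.cos(th),-np.sin(th)],[np.sin(th),np.cos(th)]])
g=cv2.cvtColor(sc['image'],cv2.COLOR_BGR2GRAY).astype(float)
w=np.clip(165-g[309:320,326:338],0,None);print(g[302:320,325:338].astype(int))
big=cv2.resize(g[300:322,318:342],None,fx=8,fy=8,interpolation=cv2.INTER_CUBIC)
for q in blobs(big<120,40): print((q[0]+.5)/8-.5+[318,300],q[1])
E
```

```text
[0.55705487 0.04840191 0.06873041] [ 5.26468933 -2.71562383  0.41453915]
[[218 217 217 218 216 187  98  61  83 142 137  73  41]
 [219 221 219 219 219 209  78  47  98 183 181 140  72]
 [221 220 218 216 204 202  75  48 101 188 188 184 135]
 [218 219 219 211 171 181  68  44 100 189 186 186 181]
 [220 217 212 196 181 177  88  54 111 186 186 187 185]
 [211 197 192 185 188 186 139  89 151 187 188 186 179]
 [190 182 187 189 186 184 181 154 188 187 182 175 171]
 [185 189 188 187 183 189 187 187 185 179 174 174 177]
 [177 185 183 185 188 188 189 178 173 172 176 181 184]
 [167 176 186 193 189 183 176 174 173 180 185 183 178]
 [161 165 178 185 177 161 139 140 163 184 180 172 174]
 [162 163 163 174 170 117  33  50 114 176 173 178 179]
 [147 162 164 162 167 138  97  85 133 176 174 182 185]
 [ 97 147 165 162 164 170 155 145 176 179 183 185 183]
 [ 74  96 145 162 163 166 173 179 183 187 184 181 180]
 [ 72  75  97 148 165 161 164 176 184 187 179 180 172]
 [ 74  72  76 109 153 164 163 168 174 181 180 178 166]
 [ 71  73  72  78 109 146 146 134 141 180 168 169 162]]
[336.07075653 302.55984383] [  92    0  100   67 3906]
[323.24344335 317.30073838] [   0   73  125  103 6196]
[331.5468342  313.29520235] [100 101  25  20 383]
[340.03111702 320.37819149] [160 150  32  26 470]
[335.37176724 320.91702586] [137 165  14  11 116]
```

```bash
python3 - <<'E'
from h import *
sc=capture("scene");th=np.radians(6.8);R=np.array([[np.cos(th),-np.sin(th)],[np.sin(th),np.cos(th)]])
d=plane(sc,(331.5,313.25),.064)
for u in((331.9,307.5),(331.9,308),(331.9,308.5)):
    p=plane(sc,u,.085);print(u,"tip-dot local",((p-d)[:2]@R*1e3).round(1))
N=np.array([.6361,.0618]);print("dot from start nest",((d[:2]-N)@R*1e3))
E
```

```text
(331.9, 307.5) tip-dot local [-1.  -0.4]
(331.9, 308) tip-dot local [-0.   0.8]
(331.9, 308.5) tip-dot local [0.9 2. ]
dot from start nest [  1.63193737 107.39741651]
```

The dot is within about 1 mm of the point below the tip. Now I push down and turn clockwise.

move_arm(targets="0 0 -0.1 0;0 0 -0.1 0;0 0 -0.08 0;0 0 -0.04 0;0 0 0 0;0 0 0 0")

```text
time_s: 36.07
tcp_pos: [0.5572, 0.0484, 0.0623]
ee_rot: [[0.517, -0.856, 0.004], [-0.856, -0.517, -0.001], [0.003, -0.003, -1.0]]
wrist_force: [2.3, -2.9, 10.2]
gripper_width: 0.428
gripper_force: 30.0
```

move_arm(targets="0 0 0 -0.5;0 0 0 -0.5;0 0 0 -0.5;0 0 0 -0.5;0 0 0 -0.5;0 0 0 -0.5;0 0 0 -0.5;0 0 0 -0.5;0 0 0 -0.5;0 0 0 -0.5")

```text
time_s: 36.9
tcp_pos: [0.5563, 0.0482, 0.0623]
ee_rot: [[0.105, -0.994, 0.002], [-0.994, -0.105, -0.001], [0.001, -0.002, -1.0]]
wrist_force: [0.6, -3.9, 10.3]
gripper_width: 0.426
gripper_force: 30.0
```

move_arm(targets="0 0 -0.04 -0.5;0 0 0 -0.5;0 0 0 -0.5;0 0 0 -0.5;0 0 0 -0.5;0 0 0 -0.5;0 0 0 -0.5;0 0 0 -0.5;0 0 0 -0.5;0 0 0 -0.5")

```text
time_s: 37.73
tcp_pos: [0.5556, 0.0483, 0.062]
ee_rot: [[-0.325, -0.946, 0.001], [-0.946, 0.325, -0.001], [0.001, -0.001, -1.0]]
wrist_force: [-1.6, -1.3, 16.2]
gripper_width: 0.425
gripper_force: 30.0
```

move_arm(targets="0 0 0 -0.6;0 0 0 -0.6;0 0 0 -0.6;0 0 0 -0.6;0 0 0 -0.6;0 0 0 -0.6;0 0 0 -0.6;0 0 0 -0.6;0 0 0 -0.6;0 0 0 -0.6")

```text
time_s: 38.57
tcp_pos: [0.5548, 0.0488, 0.0619]
ee_rot: [[-0.755, -0.656, -0.0], [-0.656, 0.755, -0.001], [0.001, -0.0, -1.0]]
wrist_force: [-6.1, 0.8, 17.2]
gripper_width: 0.427
gripper_force: 30.0
```

move_arm(targets="0 0 0 -0.6;0 0 0 -0.6;0 0 0 -0.6;0 0 0 -0.6;0 0 0 -0.6;0 0 0 -0.6;0 0 0 -0.6;0 0 0 -0.6;0 0 0 -0.6;0 0 0 -0.6")

```text
time_s: 39.4
tcp_pos: [0.5545, 0.0494, 0.0618]
ee_rot: [[-0.982, -0.191, -0.001], [-0.191, 0.982, 0.0], [0.001, 0.0, -1.0]]
wrist_force: [-6.4, 3.2, 18.2]
gripper_width: 0.428
gripper_force: 30.0
```

```bash
python3 -c "
from station import *
s=sense();print(s['joints'],s['moment'],s['wrist_force'])"
```

```text
[ 2.17556346e+01  2.52063103e+01 -2.07862715e+01 -3.91211834e-02
 -4.40443946e+01 -1.00737875e+02] [1.17333298 1.78539327 0.0406561 ] [-6.40131965  3.16305939 18.24021779]
```

move_arm(targets="0 0 0 -0.6;0 0 0 -0.6;0 0 0 -0.6;0 0 0 -0.6;0 0 0 -0.6;0 0 0 -0.6;0 0 0 -0.6;0 0 0 -0.6;0 0 0 -0.5;0 0 0 -0.4")

```text
time_s: 40.23
tcp_pos: [0.5563, 0.0492, 0.0615]
ee_rot: [[-0.955, 0.297, 0.002], [0.297, 0.955, -0.001], [-0.003, 0.0, -1.0]]
wrist_force: [-2.7, 1.5, 9.8]
gripper_width: 0.423
gripper_force: 30.0
```

```bash
python3 -c "
from station import *
s=sense();print(s['joints'],s['moment'],s['wrist_force'])"
```

```text
[ 2.17281662e+01  2.52893068e+01 -2.07591148e+01  1.20380716e-01
 -4.38309621e+01 -1.29086207e+02] [-0.00143242  0.23504806  0.66154681] [-2.68220008  1.45671047  9.75425916]
```

move_arm(targets="0 0 0 -0.3;0 0 0 0;0 0 0 0;0 0 0 0")

```text
time_s: 40.57
tcp_pos: [0.5564, 0.0492, 0.0614]
ee_rot: [[-0.947, 0.321, 0.003], [0.321, 0.947, -0.0], [-0.003, 0.0, -1.0]]
wrist_force: [-1.0, 0.6, 10.2]
gripper_width: 0.424
gripper_force: 30.0
```

move_arm(targets="0 0 0 0;0 0 0 0;0 0 0 0;0 0 0 0;0 0 0.3 0;0 0 0.7 0;0 0 1 0;0 0 1 0;-0.3 -0.5 1 0;-0.5 -0.8 1 0", gripper=60)

```text
time_s: 41.4
tcp_pos: [0.5358, 0.017, 0.1853]
ee_rot: [[-0.947, 0.322, 0.0], [0.322, 0.947, -0.0], [-0.0, -0.0, -1.0]]
wrist_force: [0.3, 0.0, 0.3]
gripper_width: 0.685
gripper_force: 0.0
```

move_arm(targets="-0.5 -0.8 0 0;-0.5 -0.8 0 0;0 -1 0 0;0 -1 0 0;0 -1 0 0;0 -1 0 0;0 -1 0 0;0 -1 0 0;0 0 0 0;0 0 0 0")

```text
time_s: 42.23
tcp_pos: [0.5099, -0.1746, 0.184]
ee_rot: [[-0.945, 0.327, -0.001], [0.327, 0.945, 0.0], [0.001, 0.0, -1.0]]
wrist_force: [-0.1, 0.6, 0.6]
gripper_width: 0.688
gripper_force: 0.0
```

```bash
python3 - <<'E'
from h import *
s=sense();print(s['time_s'],s['tcp_pos'],s['wrist_force'])
sc=capture("scene");t=capture("top");g=cv2.cvtColor(sc['image'],cv2.COLOR_BGR2GRAY).astype(float)
big=cv2.resize(g[300:322,318:342],None,fx=8,fy=8,interpolation=cv2.INTER_CUBIC)
for q in blobs(big<120,40): print((q[0]+.5)/8-.5+[318,300],q[1])
h=hsv(t['image']);m=rng(h,(0,170,80),(5,255,255));pt=None
for q in blobs(m,30): print(q[0],q[1],plane(t,q[0],.085))
for q in blobs(rng(hsv(sc['image']),(0,190,100),(5,255,255)),12): print('s',q[0],q[1],plane(sc,q[0],.085))
cv2.imwrite("pics/f.png",np.hstack([cv2.resize(t['image'][150:250,230:330],(400,400),interpolation=cv2.INTER_CUBIC),cv2.resize(sc['image'][235:335,290:390],(400,400),interpolation=cv2.INTER_CUBIC)]))
E
```

```text
42.2333 [ 0.50990102 -0.1745754   0.18396918] [-0.08240261  0.59133328  0.61202269]
[336.03335005 302.60939067] [  92    0  100   68 3988]
[323.24396627 317.26498064] [   0   71  124  105 6329]
[331.27034884 313.10290698] [ 97  98  26  22 430]
[338.80262346 320.35339506] [135 145  57  31 810]
[210.95454545 137.89393939] [207 134   9   9  66] [0.73667614 0.20222578 0.085     ]
s [310.85416667 259.95833333] [307 257   9   7  48] [0.58776262 0.00172932 0.085     ]
```

View pics/f.png

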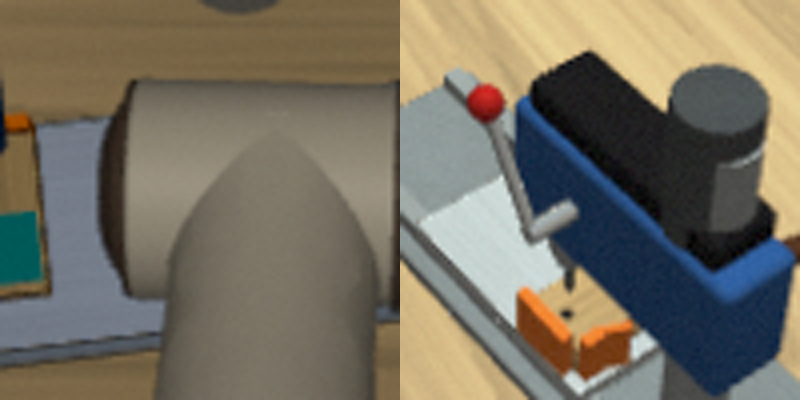

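In the scene view the tip hangs straight over the dot at (568,315) in the crop, and the arm hides the knob in the top view. I'll move aside and check the knob's white mark by numbers.

move_arm(targets="-0.3 -1 0.3 0;-0.3 -1 0.3 0;-0.3 -1 0.3 0;-0.3 -1 0.3 0;-0.3 -1 0 0;0 -1 0 0;0 -1 0 0;0 0 0 0;0 0 0 0")

```text
time_s: 43.08
tcp_pos: [0.4729, -0.3484, 0.2137]
ee_rot: [[-0.946, 0.325, -0.001], [0.325, 0.946, 0.001], [0.001, 0.0, -1.0]]
wrist_force: [0.7, 0.0, -0.8]
gripper_width: 0.687
gripper_force: 0.0
```

```bash
python3 - <<'E'
from h import *
t=capture("top");sc=capture("scene");h=hsv(t['image']);old=cv2.imread("pics/top0.png")
K={}
for n,im in(("old",old),("new",t['image'])):
    h=hsv(im);m=rng(h,(0,170,80),(5,255,255))
    for q in blobs(m,100):
        x,y,w,hh,_=q[1];cx,cy=x+(w-1)/2,y+(hh-1)/2;K[n]=(cx,cy)
        roi=h[y:y+hh,x:x+w];wm=(roi[...,1]<110)&(roi[...,2]>110)
        yy,xx=np.nonzero(wm);r=np.hypot(xx+x-cx,yy+y-cy);k=r<7.5;print(n,q[0],q[1],"mark rel",(xx[k]+x-cx).mean(),(yy[k]+y-cy).mean(),k.sum())
s=[q for q in blobs(rng(hsv(sc['image']),(0,190,100),(5,255,255)),12)]
for q in s: print('s',q[0],q[1],tri(t,K['new'],sc,q[0]))
h=hsv(t['image'])
for q in blobs(rng(h,(82,120,50),(100,255,255)),60): print("teal",q[0],q[1],plane(t,q[0],.064))
E
```

```text
old [327.44174757 211.7815534 ] [319 204  18  17 206] mark rel 0.0 -4.5 12
new [278.63636364 217.26262626] [271 209  17  18 198] mark rel 2.5 2.0 16
s [310.83333333 259.79166667] [307 256   9   8  48] (array([0.57550695, 0.03234148, 0.1012632 ]), np.float64(0.05164868480806714))
teal [229.11275964 212.0148368 ] [219 203  21  19 337] [0.57268101 0.161008   0.064     ]
```

```bash
python3 -c "
from station import *
print(finish_job())"
```

```text
the job is handed in; nothing more can be done
None
```

I handed the job in at about 43 s; the grader returned no verdict. The three tags on the bench are stacked flush against both fences, the dots measure about 1.5 mm from under the drill tip, and the screw is turned to its stop. I inferred the screw depth from the turn and did not measure it directly.

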